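# Open the sample viewer's shutter on a righted bottle and hold it

### The arm

A 6-joint arm with a two-finger parallel gripper is mounted at the origin on the work surface. World frame = base frame: x ahead of the robot, y to its left, z up, the work surface at z = 0. Lengths are in m, angles in degrees, forces in N, time in s.
With the tool pointing down it reaches from about 0.3 to 0.75 m from the base axis. Payload 8.5 kg.
Tool frame: the origin (TCP) lies midway between the tips of the shut fingers; the grasp point (between the pads) lies 19 mm behind it (env.grasp_offset is the distance from the TCP to the grasp point, in m); z points along the fingers, y is the line along which they close (so a half turn about z gives the same grasp; the last joint's range is limited). The gripper opens to 85 mm and grips with 20 to 120 N. Pads are 22 mm wide; open, the fingers measure 114 mm over their backs; the gripper's body (76 mm by 85 mm) begins 54 mm behind the grasp point. The pads swing forward as they close: fully open they stand 13 mm farther back than shut.
Start: joints at [-82.466, 21.807, 74.336, -0, 83.858, -12.336], TCP at [0.187, -0.517, 0.231] pointing down, gripper open.
Joint ranges: [-178.18, 178.18], [-50.72, 133.34], [12.68, 142.11], [-81.47, 261.47], [9.98, 163.14], [-165.26, 165.26]. Speed limits (degrees/s): [136.94, 136.94, 180, 180, 180, 180].

### API

Orientations are given as a 3x3 rotation matrix whose columns are the frame's x, y, z axes.
In Python, from rig import env gives the robot as it stands.
- The arm moves only by the tool servo_tool, never from a script. Its argument "deltas" is text: rows parted by semicolons, each of 7 numbers parted by spaces: the opening, from 0 (shut) to 1 (fully open), then the shift along the tool's x, y, z in mm, then the turn, a rotation vector about the tool's x, y, z in rad. A call has 1 to 8 rows; each row shifts and turns the commanded pose from where the row before left it, along the tool's axes as they then stand; what a row does not reach is not made up. A row lasts 1/12 s, in which the tool goes at most 41.7 mm and 7.16 degrees, less where a joint would pass 70% of its speed; a pose out of reach is approached as far as the arm can. A call is refused whole if a number of a shift passes 41.7 or a number of a turn 0.125, either way. A call with a gripper value outside its range is refused whole. The fingers move at their own pace and stop on an object; "newtons" is the grip in N (left out, the last holds). Time passes only in rows, so rows that do not move let the fingers close. It gives the time, the measured TCP pose, the force, the opening and the grip force at its end, in the units of the state.
- env.observe(): the state, without advancing time (a new reading comes with each control period).
- env.get_image(name): name is "scene" or "top" or "wrist"; returns a dict with "img" (384x512x3 uint8, red, green, blue), "depth" (384x512 float32, m along the optical axis (not along the pixel's ray), 0 where there is no reading), "camera_matrix" (3x3 intrinsics, pixels), "world_to_cam" (4x4, takes a point from world to camera coordinates). Camera axes: x right, y down, z forward; pixel columns grow to the right and rows downward; lengths in m; the calibration is good to about 2 mm. The wrist camera is an equidistant fisheye: a pixel r from the principal point sees the ray r / f radians off the axis. A picture is of the moment at which its call begins.
- env.close_job(): hands the job in; it is judged then, once.
Trained networks look in a picture, given as the dict that the camera call returned (one of the last four; its "shot" number tells which), for a name from the list of things; names that differ only in an ending like _2 or _b are one class to them, and where a whole thing is asked for, a point or a joint stands for the part that bears it (a point fixed in the world has none). Each returns a list of dicts, best first, with "conf" (0 to 1); they miss things now and then, are a little off and sometimes report something else, mostly with a low value. They report only what shows in the picture. A call takes as long as a camera call. They do not tell look-alikes from the thing itself.
- env.spot_in(name, picture): "bbox" ([centre column, centre row, width, height] in pixels, round what is visible of it).
- env.spot_point(name, picture): "uv" ([column, row] in pixels: a listed point, or the origin of a listed thing).
The state is a dict: "time_s": time; "q": joint angles; "qvel": joint speeds; "joint_efforts": joint torques, N m; "position": TCP position; "tool_rot": TCP orientation; "ft_force": force on the tool from outside, world axes, zero at the start; "wrist_torque": the same for the moment, N m; "grip_width": finger opening in m; "gripper_force": force on a finger pad.
Only numpy, scipy, OpenCV 4.12 (cv2) and the standard library are available. Lean on these libraries where they do the work, as an engineer would, in place of code of your own. Each camera call takes 0.05 s, during which the arm holds its last target. There are 200 camera calls.

### The job

Stand the toppled sample bottle upright on the round pad in front of the viewer's lit window and let go of it. Then pull the viewer's spring-return shutter out by its blue handle until the pointer is level with the red clip, and hold it there: the program finishes while the gripper is still holding the handle at the mark. Leave everything else on the bench where it is.

Things in the scene. Friction and masses are not known exactly. Their poses are not given: they have to be found in the camera images.
- bottle: square white plastic sample bottle with an orange cap, closed, 46 x 46 mm body 88 mm tall, 120 mm tall over the cap (cap 34 mm across, from 98 to 120 mm), 0.13 to 0.25 kg. It starts lying on one of its flat sides. Origin: centre of its underside; its z axis runs from underside to cap
- viewer: cream sample viewer fixed to the bench: housing 140 (x) x 96 (y) mm, 86 mm tall with a steel top 150 x 104 mm. Origin: centre of its underside at bench level. A lit window is in its +y face, covered by the shutter. An aluminium sill 10 mm high runs from the housing to x = -220 mm, y = 20 to 90 mm, under the handle; it carries the scale
- pad (a point): centre of the top of the round pad (white with green disc, 84 mm across, 6 mm high) on the bench in front of the lit window; 85 mm from the housing's face; axes as the viewer's
- shutter (a joint): travel of the spring-return shutter slide in m: 0 fully in (where the spring keeps it), to 0.09 fully out; it moves along the viewer's -x. The spring pulls it back with 3 N at 0 plus 1 N per 10 mm, and shuts it when let go
- handle (a point): point on the shutter's upright blue handle, a post 20 mm (along x) x 24 mm (along y), from 20 to 96 mm above the bench; the point is on its middle line, 16 mm below its top. Axes as the viewer's; fully in, the post's rear face stands 50 mm clear of the housing. It moves with the shutter
- pointer (a point): tip of the yellow pointer at the foot of the handle, level with the handle's middle line along x, 24 mm above the bench; moves with the shutter
- clip: red clip on the white scale of the sill, 5 mm wide along the viewer's x, 18 mm long, 9 mm high, top 20 mm above the bench: the mark. Origin: centre of its underside; axes as the viewer's. It is fixed where 35 to 60 mm of shutter travel bring the pointer level with it
- beaker: bystander: glass beaker, 70 mm across, 90 mm tall; origin: centre of its underside
- tin: bystander: closed tin, 60 mm across, 75 mm tall; origin: centre of its underside
- jar: bystander: amber jar, 56 mm across, 90 mm tall; origin: centre of its underside
- wrench: bystander: steel wrench lying flat; origin: centre of its underside
- brush: bystander: brush lying flat; origin: centre of its underside
- collar: bystander: loose brass ring, 56 mm across, 20 mm tall, lying on top of the viewer housing; origin: centre of its underside
Things that resemble listed ones, but are neither listed nor needed, are in the scene too. Leave any black or purple look-alike of the bottle alone.

How it is judged (in metres and radians):
On the way, in this order (a step that is already met when the one before it is completed fails the run):
1. the bottle stands upright on the pad, let go, with the shutter still in (angle between bottle's own z axis and vertical below 0.12 rad and horizontal distance between bottle and pad below 0.02 m and height (world z) of bottle between 0.002 and 0.012 m and linear speed of bottle below 0.03 m/s and contact force between bottle and the arm below 0.2 N and contact force between bottle and the fingers below 0.2 N and value of joint shutter below 0.01 m), for 0.3 s.
2. the fingers hold the shutter with its pointer level with the clip (x of pointer in the frame of clip between -0.007 and 0.007 m and velocity of joint shutter between -0.01 and 0.01 m/s and contact force between shutter and the fingers above 3 N), for 0.5 s.
At the end, for the whole second after the job is handed in: The bottle stands upright (within 0.12 rad) on the pad, its centre within 20 mm of the pad's centre, at rest and not touched by the robot; the fingers hold the shutter still (at least 3 N of contact) with the pointer within 7 mm of the clip's middle along the slide; nothing else touches the shutter (all of step 2 and angle between bottle's own z axis and vertical below 0.12 rad and horizontal distance between bottle and pad below 0.02 m and height (world z) of bottle between 0.002 and 0.012 m and linear speed of bottle below 0.03 m/s and contact force between bottle and the arm below 0.2 N and contact force between bottle and the fingers below 0.2 N and contact force between shutter and bottle below 0.2 N and contact force between shutter and beaker below 0.2 N and contact force between shutter and tin below 0.2 N and contact force between shutter and jar below 0.2 N and contact force between shutter and wrench below 0.2 N and contact force between shutter and brush below 0.2 N and contact force between shutter and collar below 0.2 N); the arm keeps its last pose, push and grip.
It fails at once if a bystander was shifted by more than 30 mm (distance of any of beaker, tin, jar, wrench, brush, collar from where it was at the start of the episode above 0.03 m).
It also fails if it takes over 64 s, if anything falls off the work surface, if the arm or the gripper's body presses on something with over 40 N, if the wrist force passes 120 N, or if a joint passes its speed limit or range.

## Working session

There is one attempt and no reset: what is moved stays moved. The work goes in short steps, Python scripts to look and compute and a tool call to move; the robot and the scene stay as the last step left them, time stands still between calls to the robot, and variables do not carry over. Pictures are saved under pics/ and viewed, at most 10 in all, crops included, and the job is handed in when it is done.

Besides the shell and the picture viewer there is one more tool, called after "Call:" by a JSON object that holds its "method" and its "body", one argument or row to a line. servo_tool: Moves the arm, as the interface text tells. Its arguments: {"type":"object","properties":{"deltas":{"type":"string"},"newtons":{"type":"number"}},"required":["deltas"]}

```bash
mkdir -p pics; ls
cat > h.py <<'E'
import numpy as np,cv2
from rig import env
def world(p,u,v,r=1):
    u0,v0=int(round(u)),int(round(v))
    d=p['depth'][max(0,v0-r):v0+r+1,max(0,u0-r):u0+r+1];d=np.median(d[d>0])
    K=p['camera_matrix'];c=np.array([(u-K[0,2])/K[0,0]*d,(v-K[1,2])/K[1,1]*d,d,1])
    return (np.linalg.inv(p['world_to_cam'])@c)[:3]
def ray_z(p,u,v,z):
    K=p['camera_matrix'];T=np.linalg.inv(p['world_to_cam'])
    r=T[:3,:3]@np.array([(u-K[0,2])/K[0,0],(v-K[1,2])/K[1,1],1]);o=T[:3,3]
    return o+r*(z-o[2])/r[2]
def cloud(p):
    K=p['camera_matrix'];v,u=np.indices(p['depth'].shape);d=p['depth']
    c=np.stack([(u-K[0,2])/K[0,0]*d,(v-K[1,2])/K[1,1]*d,d,np.ones_like(d)],-1)
    return (c@np.linalg.inv(p['world_to_cam']).T)[...,:3]
def save(n,img): cv2.imwrite('pics/'+n,cv2.cvtColor(img,cv2.COLOR_RGB2BGR))
E
python3 - <<'E'
from h import *
np.set_printoptions(precision=4,suppress=True)
P={n:env.get_image(n) for n in('top','scene')}
save('both.png',np.vstack([P[n]['img'] for n in P])[:, :])
im=cv2.imread('pics/both.png');cv2.imwrite('pics/both.png',cv2.resize(im,None,fx=.78,fy=.78))
save('top0.png',cv2.resize(P['top']['img'],(768,576)))
save('scene0.png',cv2.resize(P['scene']['img'],(768,576)))
for n,p in P.items():
    for k in 'bottle viewer beaker tin jar wrench brush collar clip shutter'.split():
        print(n,k,[(np.round(b['bbox']),round(b['conf'],2)) for b in env.spot_in(k,p)[:4]])
    for k in 'bottle viewer pad handle pointer clip'.split():
        for b in env.spot_point(k,p)[:4]: print(n,k,np.array(b['uv']),round(b['conf'],2),world(p,*b['uv']))
print(env.observe(),env.grasp_offset)
E
```

```text
pics
top bottle [(array([110., 198.,  38.,  36.]), 0.95), (array([190., 274.,  40.,  39.]), 0.93), (array([166., 222.,  40.,  35.]), 0.69), (array([224., 228.,  24.,  44.]), 0.6)]
top viewer [(array([304., 209.,  86.,  96.]), 0.69), (array([236., 129.,  22.,  20.]), 0.39)]
top beaker [(array([182., 145.,  21.,  23.]), 0.74)]
top tin [(array([236., 130.,  19.,  18.]), 0.83)]
top jar [(array([396., 191.,  24.,  22.]), 0.96)]
top wrench [(array([306., 209.,  85.,  96.]), 0.74), (array([390., 244.,  35.,  43.]), 0.7), (array([183., 145.,  24.,  27.]), 0.58)]
top brush [(array([102., 245.,  69.,  15.]), 0.98)]
top collar [(array([333., 178.,  18.,  18.]), 0.54)]
top clip []
top shutter [(array([294., 216.,   8.,  28.]), 0.69)]
top bottle [177.9 232.4] 0.87 [0.4729 0.2488 0.0474]
top bottle [228.8 208.3] 0.86 [0.5478 0.1034 0.0012]
top bottle [125.8 187.8] 0.63 [0.6077 0.4157 0.0068]
top bottle [199.7 257.7] 0.59 [0.3999 0.1844 0.0431]
top viewer [320.7 191.5] 0.69 [ 0.5913 -0.164   0.0873]
top viewer [179.  231.3] 0.52 [0.4761 0.2459 0.0459]
top pad [276.9 183.3] 0.65 [ 0.6243 -0.042   0.
[... 1113 characters left out ...]
0.0965]
scene pointer [251.7 167.9] 0.56 [ 0.4868 -0.0658  0.0115]
scene clip [435.7 235.6] 0.44 [0.4467 0.4733 0.0197]
{'time_s': 1.7, 'q': array([-82.4645,  21.8057,  74.3369,  -0.0008,  83.8584, -12.337 ]), 'qvel': array([-0.0133,  0.0618, -0.0448,  0.1541,  0.0864, -0.0672]), 'joint_efforts': array([  0.0011, -44.8324, -23.1461,  -0.0001,   0.0006,   0.    ]), 'position': array([ 0.1869, -0.5172,  0.2313]), 'tool_rot': array([[ 0.9405,  0.3399, -0.    ],
       [ 0.3399, -0.9405,  0.    ],
       [-0.    , -0.    , -1.    ]]), 'ft_force': array([ 0.2372, -0.8232, -0.4518]), 'wrist_torque': array([ 0.0027,  0.0448, -0.0417]), 'gripper_force': 0.0, 'grip_width': 0.08537880217194062} 0.0187
```

View pics/top0.png

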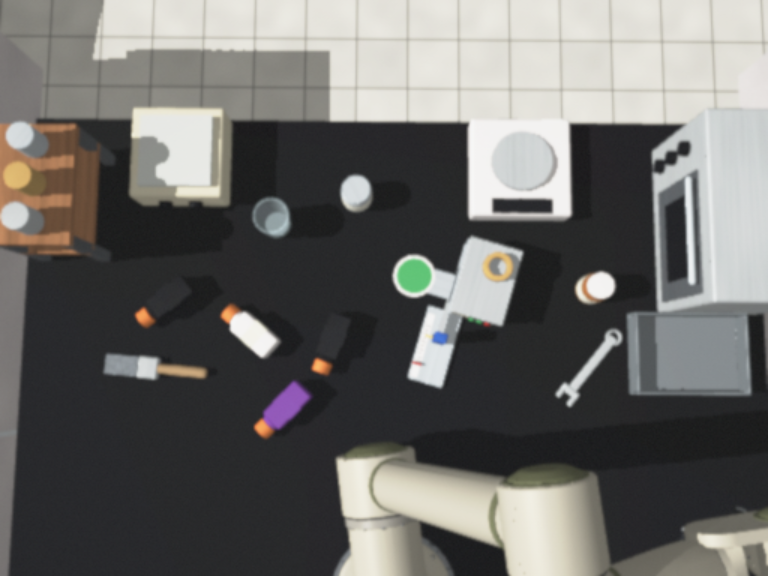

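View pics/scene0.png

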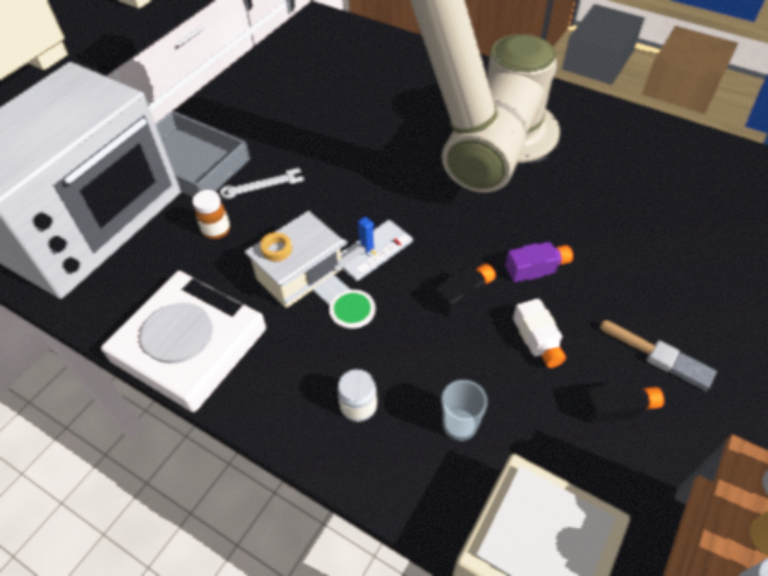

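The white bottle with its orange cap is at (250,330) in the 768-wide top view. Things that could be mistaken for it: black (165,300), black (332,343), purple (283,408). By the description I choose the white one. The pad is at (414,276), the blue handle at (440,338), and the red clip at about (417,363). Next I measure these accurately and check the choice in a close crop.

Run:
```python
from h import *
np.set_printoptions(precision=4,suppress=True)
for n in('top','scene'):
    p=env.get_image(n);X=cloud(p);im=p['img'].astype(int);r,g,b=im[...,0],im[...,1],im[...,2]
    x,y,z=X[...,0],X[...,1],X[...,2]
    ws=(x>.3)&(x<.75)&(y<.5)&(y>-.35)&(p['depth']>0)
    def st(nm,m):
        q=X[m]; 
        if len(q)<3: print(n,nm,len(q));return
        R=cv2.minAreaRect(q[:,:2].astype(np.float32)); print(n,nm,len(q),'mean',q.mean(0),'z',np.percentile(q[:,2],[5,50,95]),'rect',R)
    wh=(np.minimum(np.minimum(r,g),b)>95)
    box=(x>.4)&(x<.6)&(y>.15)&(y<.33)
    st('bottle white',ws&wh&box&(z>.03)&(np.abs(r-b)<50))
    st('bottle cap',ws&box&(r>120)&(b<70)&(z>.005)&(y>.23)&(x>.48))
    st('green',ws&(g>r+50)&(g>b+40)&(x>.5)&(z<.03)&(abs(y)<.15))
    st('blue',ws&(b>r+60)&(b>g+40)&(y<.0)&(z>.085))
    st('red',ws&(r>g+60)&(r>b+60)&(x<.5)&(x>.38)&(y>-.12)&(y<.02))
    st('vtop',ws&(z>.080)&(z<.092)&(y<-.08)&(y>-.26)&(x>.48)&(x<.72))
    st('sill',ws&(z>.005)&(z<.02)&(y<.02)&(y>-.14)&(x>.38)&(x<.56)&wh)
    if n=='top':
        a=cv2.resize(p['img'][190:260,130:230],None,fx=4,fy=4,interpolation=2)
        c=cv2.resize(p['img'][160:275,255:355],None,fx=4,fy=4,interpolation=2)
        C=np.zeros((460,800,3),np.uint8);C[:280,:400]=a;C[:,400:]=c;save('crop1.png',C)
```

```text
top bottle white 519 mean [0.5018 0.278  0.0452] z [0.0375 0.0456 0.0511] rect ((0.503913938999176, 0.2811414301395416), (0.09920624643564224, 0.04642648622393608), 49.59599304199219)
top bottle cap 18 mean [0.5529 0.3193 0.0328] z [0.0242 0.0326 0.0412] rect ((0.5534052848815918, 0.31990355253219604), (0.016326377168297768, 0.007728862576186657), 48.809295654296875)
top green 395 mean [ 0.6238 -0.0386  0.0072] z [0.0017 0.0071 0.0127] rect ((0.624021589756012, -0.03937525674700737), (0.0654037818312645, 0.06780066341161728), 2.8472342491149902)
top blue 56 mean [ 0.4948 -0.0838  0.0957] z [0.0914 0.0959 0.1   ] rect ((0.494754821062088, -0.08434713631868362), (0.023072917014360428, 0.019032804295420647), 74.32500457763672)
top red 4 mean [ 0.4476 -0.0433  0.023 ] z [0.0168 0.023  0.0291] rect ((0.44745153188705444, -0.042947810143232346), (0.00985786970704794, 0.0019222460687160492), 73.53581237792969)
top vtop 1624 mean [ 0.6    -0.1689  0.0863] z [0.0816 0.0864 0.0907] rect ((0.5771538019180298, -0.16325485706329346), (0.10856619477272034, 0.20672279596328735), 73.59033203125)
top
[... 768 characters left out ...]
843  0.0939] z [0.0872 0.0946 0.0981] rect ((0.4966171979904175, -0.08494653552770615), (0.023802375420928, 0.019983865320682526), 74.79560852050781)
scene red 10 mean [ 0.4478 -0.0444  0.0189] z [0.0163 0.019  0.0218] rect ((0.44752806425094604, -0.04411552846431732), (0.015895290300250053, 0.0036007151938974857), 66.343505859375)
scene vtop 1397 mean [ 0.6058 -0.1649  0.0861] z [0.0821 0.0863 0.0895] rect ((0.5835587978363037, -0.16512596607208252), (0.11374934762716293, 0.19842088222503662), 73.3153305053711)
scene sill 708 mean [ 0.4798 -0.0732  0.0106] z [0.0069 0.0106 0.0139] rect ((0.4846702814102173, -0.0811498761177063), (0.07326212525367737, 0.15677474439144135), 73.50867462158203)
```

View pics/crop1.png

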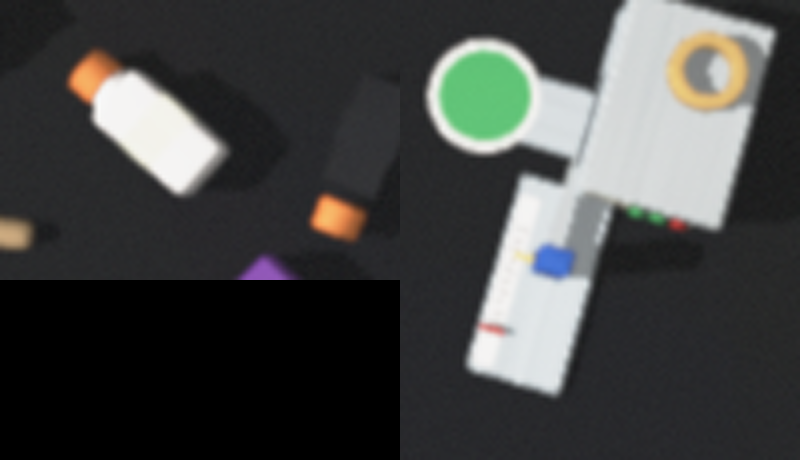

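The crop confirms the choice: white body at (160,130) with the orange cap at its upper left (95,72). Pad, blue handle (553,260) and red clip (493,328) are clear in it too. I start moving, and will log joint/pose pairs to learn the arm's kinematics.

Call:
{"method": "servo_tool", "body": {
  "deltas": "1 23 -25.5 0 0 0 0;1 23 -25.5 0 0 0 0;1 23 -25.5 0 0 0 0;1 23 -25.5 0 0 0 0;1 23 -25.5 0 0 0 0;1 23 -25.5 0 0 0 0;1 23 -25.5 0 0 0 0;1 23 -25.5 0 0 0 0"
}}

```text
time_s: 2.47
position: [0.2909, -0.2613, 0.2315]
tool_rot: [[0.941, 0.339, 0.0], [0.339, -0.941, -0.0], [0.0, 0.0, -1.0]]
ft_force: [1.0, 0.4, -0.7]
grip_width: 0.0852
gripper_force: 0.0
```

```bash
cat > log.py <<'E'
from h import *
import pickle,os
np.set_printoptions(precision=4,suppress=True)
o=env.observe();L=pickle.load(open('L.pkl','rb')) if os.path.exists('L.pkl') else []
L.append((o['q'],o['position'],o['tool_rot']));pickle.dump(L,open('L.pkl','wb'))
print(o['q'],o['position'],o['time_s'])
E
python3 log.py
```

```text
[-59.4218   5.5754  96.7855   0.0043  77.6131  10.7319] [ 0.2909 -0.2613  0.2315] 2.4667
```

Call:
{"method": "servo_tool", "body": {
  "deltas": "1 23 -25.5 0 0 0 0;1 23 -25.5 0 0 0 0;1 23 -25.5 0 0 0 0;1 23 -25.5 0 0 0 0;1 23 -25.5 0 0 0 0;1 23 -25.5 0 0 0 0;1 23 -25.5 0 0 0 0;1 23 -25.5 0 0 0 0"
}}

```text
time_s: 3.13
position: [0.3947, -0.0067, 0.2316]
tool_rot: [[0.94, 0.34, 0.001], [0.34, -0.94, -0.0], [0.001, 0.001, -1.0]]
ft_force: [1.3, -1.2, 0.6]
grip_width: 0.0856
gripper_force: 0.0
```

```bash
python3 log.py
```

```text
[-18.2891   5.9548  96.318   -0.0009  77.6807  51.842 ] [ 0.3947 -0.0067  0.2316] 3.1333
```

Call:
{"method": "servo_tool", "body": {
  "deltas": "1 23 -25.5 0 0 0 0.1;1 23 -25.5 0 0 0 0.1;1 23 -25.5 0 0 0 0;1 23 -25.5 0 0 0 0;1 20 -22 0 0 0 0;1 10 -10 0 0 0.1 0;1 0 0 0 0 0.1 0;1 0 0 0 0 0.1 0"
}}

```text
time_s: 3.8
position: [0.4863, 0.1471, 0.2314]
tool_rot: [[0.943, 0.151, 0.297], [0.144, -0.989, 0.045], [0.3, 0.0, -0.954]]
ft_force: [1.5, -0.4, -0.1]
grip_width: 0.0853
gripper_force: 0.0
```

```bash
python3 log.py; python3 -c "
from h import *
print(env.observe()['tool_rot'])"
```

```text
[ 2.4889 10.4961 92.8489  2.1471 59.2919 82.9964] [0.4863 0.1471 0.2314] 3.8
[[ 9.42922786e-01  1.50854072e-01  2.96883257e-01]
 [ 1.43940098e-01 -9.88556029e-01  4.51467149e-02]
 [ 3.00296300e-01  1.63539155e-04 -9.53845955e-01]]
```

```bash
cat > kin.py <<'E'
from h import *
import pickle
from scipy.optimize import least_squares
from scipy.spatial.transform import Rotation as Ro
np.set_printoptions(precision=4,suppress=True)
A=lambda ax,d:Ro.from_euler(ax,d,degrees=True)
def fk(q,P):
    h,L1,a,L2,L3,d1,d2,phi,roll,s4,e=P
    B=A('z',q[0]);U=B*A('y',q[1]);F=B*A('y',q[1]+q[2]);G=F*A('y',phi)*A('z',s4*q[3]);W=G*A('y',q[4]-phi);T=W*A('z',-q[5]+roll)
    p=B.apply([0,d1,h])+U.apply([0,0,L1])+F.apply([a,0,L2])+W.apply([e,d2,L3])
    return p,T.as_matrix()
def fit():
    L=pickle.load(open('L.pkl','rb'))
    start=(np.array([-82.466,21.807,74.336,0,83.858,-12.336]),np.array([.187,-.517,.231]),np.array([[.9405,.3399,0],[.3399,-.9405,0],[0,0,-1]]))
    L=[start]+L
    best=None
    for roll in(90,-90):
      for s in(1,-1):
        f=lambda P:np.concatenate([np.r_[(fk(q,np.r_[P,s])[0]-p)*1000,(fk(q,np.r_[P,s])[1]-R).ravel()*300] for q,p,R in L]+[0.02*(P[:8]-P0[:8])])if 0 else None
        def f(v):
            P=np.r_[v[:8],v[8],s,v[9]];r=[]
            for q,p,R in L:
                pp,RR=fk(q,P);r+=[(pp-p)*1000,(RR-R).ravel()*300]
            return np.concatenate(r+[np.array([v[6],v[9]])*20,[v[2]*3, v[7]*.01]])
        S=least_squares(f,[.36,.39,.0,.4,.25,.12,0,0,roll,0])
        if best is None or S.cost<best[0]: best=(S.cost,np.r_[S.x[:9],s,S.x[9]],S.fun)
    return best
if __name__=='__main__':
    c,P,f=fit();print(c,P);print(np.abs(f).max())
E
python3 kin.py
```

```text
478706.9822064478 [   0.1084    0.5425    0.0882    0.3487    0.2558    0.1213   -0.0018
 -121.95    151.6082   -1.        0.0017]
407.0772193807636
```

```bash
sed -i "s/-q\[5\]+roll/q[5]+roll/" kin.py; python3 kin.py
```

```text
0.04262259921204012 [ 0.1144  0.5405  0.0926  0.348   0.2559  0.117   0.0006 -0.0205 90.0002
  1.     -0.0002]
0.2777509009121118
```

```bash
cat >> kin.py <<'E'
lo=np.array([-178.18,-50.72,12.68,-81.47,9.98,-165.26]);hi=np.array([178.18,133.34,142.11,261.47,163.14,165.26])
def ik(p,R,q0,P):
    def f(q):
        pp,RR=fk(q,P);return np.r_[(pp-p)*1000,(RR-R).ravel()*200]
    S=least_squares(f,np.clip(q0,lo+.1,hi-.1),bounds=(lo,hi),x_scale=30);return S.x,np.sqrt(2*S.cost)
def toolrot(yaw,a):
    # tool x=c (yaw deg), pitched by a deg about tool y (+ = tip toward c)
    c=np.array([np.cos(np.radians(yaw)),np.sin(np.radians(yaw)),0]);z=np.array([0,0,-1.]);t=np.radians(a)
    zt=np.cos(t)*z+np.sin(t)*c;xt=np.cos(t)*c-np.sin(t)*z
    return np.c_[xt,np.cross(zt,xt),zt]
def M(p,R):
    T=np.eye(4);T[:3,:3]=R;T[:3,3]=p;return T
def rows(T0,T1,N,q0=None,P=None):
    from scipy.linalg import logm,expm
    D=expm(np.real(logm(np.linalg.inv(T0)@T1))/N);w=Ro.from_matrix(D[:3,:3]).as_rotvec()
    print('row',N,np.round(D[:3,3]*1000,1),np.round(w,4))
    if q0 is not None:
        T=T0;q=q0;mx=0;zs=[]
        for i in range(N):
            T=T@D;qn,e=ik(T[:3,3],T[:3,:3],q,P);mx=np.maximum(mx,abs(qn-q)*12);q=qn;zs.append(T[2,3])
            if e>1: print('  IK err',i,e)
        print('  maxspeed',mx,'zmin',min(zs),'end',q)
    return q0 if q0 is None else q
def now():
    o=env.observe();return M(o['position'],o['tool_rot']),o['q']
E
cat > plan.py <<'E'
from kin import *
_,P,_=fit()
B=np.array([.4725,.2427,.023]);cy=49.7;c=np.array([np.cos(np.radians(cy)),np.sin(np.radians(cy)),0])
g=.065; PAD=np.array([.6237,-.0388,.006])
def grasp(a,up=0,zg=.028):
    R=toolrot(cy,-a);gp=B+g*c;gp[2]=zg;return gp+.019*R[:,2]-up*R[:,2]*0+np.array([0,0,up]),R
def place(a,yaw,up=0,zg=.028):
    R0=toolrot(cy,-a);p0,_=grasp(a,0,zg);R1=toolrot(yaw,90-a)
    rel=R0.T@(B-p0);return PAD-R1@rel+np.array([0,0,up]),R1
if __name__=='__main__':
    _,q=now()
    for a in(15,25,35,45):
        qg,e=ik(*grasp(a),q,P);print('grasp',a,qg,round(e,2))
        for yaw in(-30,-50,-70,-90):
            r=min((ik(*place(a,yaw),qg*[1,1,1,0,1,1]+np.array([0,0,0,k,0,0]),P) for k in(0,60,120,-60)),key=lambda r:r[1])
            print('   ',yaw,r[0],round(r[1],2))
E
python3 plan.py
```

```text
grasp 15 [21.0336 44.0464 74.128  -7.3784 75.174  64.0569] 0.0
    -30 [ -5.274   45.7152 115.3129 208.4597  57.9564 -99.2394] 0.0
    -50 [   2.8305   47.0381  104.4738  243.171    59.5833 -116.164 ] 0.0
    -70 [  0.327   41.3153  73.6017 -55.5788  64.2831 165.26  ] 187.0
    -90 [  5.008   65.2355  33.2266 -67.4232 108.4662 165.26  ] 193.22
grasp 25 [ 22.6152  48.0243  67.391  -11.1075  87.1846  65.6817] 0.0
    -30 [  -6.0801   40.6686  112.9708  213.5373   41.6719 -105.716 ] 0.0
    -50 [   1.4919   42.7403  103.0206  252.1434   48.147  -126.2435] 0.0
    -70 [ -2.1984  38.9186  77.3119 -48.7292  58.5434 165.26  ] 155.34
    -90 [  1.1259  51.8557  52.9634 -51.4297  91.4185 165.26  ] 180.03
grasp 35 [ 23.9312  52.3383  60.8869 -14.613   98.7218  66.1545] 0.0
    -30 [  -7.1841   36.7139  109.3525  226.0742   26.1488 -119.4121] 0.0
    -50 [ -5.9282  33.8191  91.6888 -50.4723  33.7382 165.26  ] 89.36
    -70 [ -4.1082  37.605   79.9357 -42.5211  54.6742 165.26  ] 121.88
    -90 [ -2.9219  44.9843  63.0941 -40.3283  79.5538 165.26  ] 159.78
grasp 45 [ 24.9967  56.8445  54.7502 -18.2956 109.697   65.616 ] 0.0
    -30 [ -9.6315  32.7118 101.2821 -61.0365  14.3754 165.26  ] 24.44
    -50 [ -6.0345  34.3353  92.3696 -46.4992  33.7125 165.26  ] 49.23
    -70 [ -5.4704  36.9868  81.6848 -36.6912  52.383  165.26  ] 87.23
    -90 [ -6.3253  41.1761  69.5072 -31.2823  71.3247 165.26  ] 134.93
```

```bash
python3 - <<'E'
import re
s=open('plan.py').read()
s=s.replace("R=toolrot(cy,-a);gp","R=toolrot(cy,-a)@H;gp").replace("R0=toolrot(cy,-a);p0","R0=toolrot(cy,-a)@H;p0").replace("R1=toolrot(yaw,90-a)","R1=toolrot(yaw,90-a)@H").replace("g=.065;","g=.065;H=np.diag([-1.,-1,1]);")
s=s.replace("qg,e=ik(*grasp(a),q,P)","qg,e=ik(*grasp(a),np.array([22,48,67,-10,85,-115.]),P)").replace("+np.array([0,0,0,k,0,0])","+np.array([0,0,0,k,0,0])").replace("(0,60,120,-60)","(0,-30,-60)").replace("(-30,-50,-70,-90)","(-10,-25,-40,-55,-70)")
open('plan.py','w').write(s)
E
python3 plan.py
```

```text
grasp 15 [  21.0336   44.0464   74.128    -7.3784   75.174  -115.9431] 0.0
    -10 [ -8.404   30.1879  99.8806 -81.47     9.98    -5.5487] 149.99
    -25 [ -5.7435  31.6958  98.2608 -81.47    19.8423   5.1458] 138.63
    -40 [  2.8466  38.3252  92.9153 -81.47    44.1864  21.6901] 115.85
    -55 [  6.4125  44.3846  89.0628 -81.47    59.9589  33.2096] 78.45
    -70 [  7.3464  49.2509  85.9602 -81.47    71.0925  41.024 ] 32.67
grasp 25 [  22.6152   48.0243   67.391   -11.1075   87.1846 -114.3183] 0.0
    -10 [ -18.0715   29.4242  102.515    70.8873    9.98   -165.26  ] 109.31
    -25 [ -7.5061  31.9172 100.1842 -81.47    16.0852   3.8067] 97.0
    -40 [ -0.04    36.768   96.0038 -81.47    36.7655  19.3784] 77.69
    -55 [  3.7963  41.8381  92.7122 -81.47    51.5729  31.5318] 44.37
    -70 [  5.2487  46.1953  90.1154 -81.47    62.3186  40.8087] 1.89
grasp 35 [  23.9312   52.3383   60.8869  -14.613    98.7218 -113.8455] 0.0
    -10 [ -18.2793   30.4146  103.677    70.0214    9.98   -165.26  ] 68.27
    -25 [ -8.9699  32.3711 102.0212 -81.47    13.0256   2.9181] 55.02
    -40 [ -2.7641  35.7862  98.8576 -81.47    30.0814  17.7929] 38.91
    -55 [  0.9818  39.735   96.2499 -81.47    43.2611  30.4395] 10.12
    -70 [  3.1769  42.9368  89.3731 -71.3406  55.8321  31.1731] 0.0
grasp 45 [  24.9967   56.8445   54.7502  -18.2956  109.697  -114.384 ] 0.0
    -10 [ -18.5255   31.3972  104.9321   69.1393    9.98   -165.26  ] 30.34
    -25 [-10.2433  32.9661 103.8216 -81.47    10.3956   2.3048] 12.89
    -40 [ -5.3051  35.2513 101.4715 -81.271   24.009   16.5403] 0.0
    -55 [ -1.6209  37.5122  95.2281 -67.6497  37.8313  16.0664] 0.0
    -70 [  0.6036  40.2933  87.8368 -58.3303  51.5775  18.7288] 0.0
```

Call:
{"method": "servo_tool", "body": {
  "deltas": "1 0 0 0 0 -0.1 0;1 0 0 0 0 -0.1 0;1 0 0 0 0 -0.1 0;1 0 0 0 0 0 -0.124;1 0 0 0 0 0 -0.124;1 0 0 0 0 0 -0.124;1 0 0 0 0 0 -0.124;1 0 0 0 0 0 -0.124"
}}

```text
time_s: 4.47
position: [0.4857, 0.1462, 0.2313]
tool_rot: [[0.714, 0.7, -0.0], [0.7, -0.714, -0.0], [-0.0, -0.0, -1.0]]
ft_force: [-0.5, 0.4, -0.2]
grip_width: 0.0858
gripper_force: 0.0
```

Call:
{"method": "servo_tool", "body": {
  "deltas": "1 0 0 0 0 0 -0.124;1 0 0 0 0 0 -0.124;1 0 0 0 0 0 -0.124;1 0 0 0 0 0 -0.124;1 0 0 0 0 0 -0.124;1 0 0 0 0 0 -0.124;1 0 0 0 0 0 -0.124;1 0 0 0 0 0 -0.124"
}}

```text
time_s: 5.13
position: [0.4857, 0.1462, 0.2314]
tool_rot: [[-0.196, 0.981, 0.0], [0.981, 0.196, 0.0], [0.0, 0.0, -1.0]]
ft_force: [-0.2, -0.1, -0.1]
grip_width: 0.0854
gripper_force: 0.0
```

Call:
{"method": "servo_tool", "body": {
  "deltas": "1 0 0 0 0 0 -0.124;1 0 0 0 0 0 -0.124;1 0 0 0 0 0 -0.124;1 0 0 0 0 0 -0.124;1 0 0 0 0 0 -0.124;1 0 0 0 0 0 -0.124;1 0 0 0 0 0 -0.124;1 0 0 0 0 0 -0.124"
}}

```text
time_s: 5.8
position: [0.4857, 0.1462, 0.2314]
tool_rot: [[-0.928, 0.372, 0.0], [0.372, 0.928, 0.0], [-0.0, 0.0, -1.0]]
ft_force: [0.6, -0.0, 0.0]
grip_width: 0.0856
gripper_force: 0.0
```

Call:
{"method": "servo_tool", "body": {
  "deltas": "1 0 0 0 0 0 -0.124;1 0 0 0 0 0 -0.124;1 0 0 0 0 0 -0.124;1 0 0 0 0 0 -0.124;1 0 0 0 0 0 -0.124;1 0 0 0 0 0 -0.124"
}}

```text
time_s: 6.3
position: [0.4857, 0.1461, 0.2314]
tool_rot: [[-0.935, -0.354, 0.0], [-0.354, 0.935, -0.0], [-0.0, -0.0, -1.0]]
ft_force: [0.1, -0.1, -1.3]
grip_width: 0.0856
gripper_force: 0.0
```

```bash
python3 log.py; sed -i 's/g=.065/g=.068/; s/zg=.028/zg=.030/g' plan.py
cat > step1.py <<'E'
from plan import *
T0,q=now();print(T0)
a=40
G=M(*grasp(a));pre=G.copy();pre[:3,3]-=.09*G[:3,2]
q1=rows(T0,pre,8,q,P);q1=rows(T0,pre,16,q,P)
q2=rows(pre,G,8,q1,P)
up=G.copy();up[2,3]+=.12
q3=rows(G,up,6,q2,P)
PL=M(*place(a,-70));pu=PL.copy();pu[2,3]+=.08
print('PL',PL)
q4=rows(up,pu,20,q3,P); rows(pu,PL,8,q4,P)
E
python3 step1.py
```

```text
[   3.3524   17.5051   80.9521   -0.0017   81.5389 -107.4097] [0.4857 0.1461 0.2314] 6.3
[[-0.9351 -0.3545  0.0001  0.4857]
 [-0.3545  0.9351 -0.      0.1461]
 [-0.0001 -0.     -1.      0.2314]
 [ 0.      0.      0.      1.    ]]
row 8 [-24.1  16.2  11.6] [ 0.022   0.0854 -0.0605]
  maxspeed [45.143  59.8996 67.5588 30.193  60.6118 31.5664] zmin 0.08438915546144743 end [  26.3886   56.5965   39.8956  -17.0842  119.9933 -117.0089]
row 16 [-12.3   8.    5.5] [ 0.011   0.0427 -0.0303]
  maxspeed [23.1759 29.9657 34.026  15.6054 30.3214 16.3194] zmin 0.08438915546144744 end [  26.3886   56.5965   39.8956  -17.0842  119.9933 -117.0089]
row 8 [ 0.  -0.  11.3] [-0. -0. -0.]
  maxspeed [ 2.8627  4.9466 29.4265  2.3103 24.1432  5.4409] zmin 0.01544515558073934 end [  24.5959   54.7271   56.9992  -16.3936  104.9001 -114.0769]
row 6 [ 12.9   0.  -15.3] [-0. -0. -0.]
  maxspeed [ 0.0021 15.6627 15.8639  4.1006 26.3041  9.3302] zmin 0.03544515558073941 end [  24.5966   47.8418   51.0833  -17.8493  117.1395 -118.1066]
PL [[-0.2198  0.9397  0.262   0.6263]
 [ 0.604   0.342  -0.7198 -0.0459]
 [-0.766  -0.     -0.6428  0.0618]
 [ 0.      0.      0.      1.    ]]
row 20 [ -9.9 -17.1   6.1] [ 0.0097 -0.0459  0.1113]
  maxspeed [ 14.6793  11.8952  31.0328  48.1582  43.6845 110.3678] zmin 0.09025511408876699 end [  2.1693  34.6523  84.8687 -58.6657  58.599   13.9518]
row 8 [ 7.7 -0.   6.4] [-0.  0.  0.]
  maxspeed [ 0.0145 10.614   6.6594  9.6834  8.1487 16.4997] zmin 0.061787035415955795 end [  2.1781  41.2674  88.4909 -64.7174  53.7339  24.8049]
```

Call:
{"method": "servo_tool", "body": {
  "deltas": "1 -24.1 16.2 11.6 0.022 0.0854 -0.0605;1 -24.1 16.2 11.6 0.022 0.0854 -0.0605;1 -24.1 16.2 11.6 0.022 0.0854 -0.0605;1 -24.1 16.2 11.6 0.022 0.0854 -0.0605;1 -24.1 16.2 11.6 0.022 0.0854 -0.0605;1 -24.1 16.2 11.6 0.022 0.0854 -0.0605;1 -24.1 16.2 11.6 0.022 0.0854 -0.0605;1 -24.1 16.2 11.6 0.022 0.0854 -0.0605"
}}

```text
time_s: 6.97
position: [0.5478, 0.3301, 0.083]
tool_rot: [[-0.496, -0.76, -0.42], [-0.581, 0.65, -0.49], [0.645, 0.001, -0.764]]
ft_force: [-0.2, 0.5, 1.1]
grip_width: 0.0855
gripper_force: 0.0
```

```bash
python3 log.py
python3 - <<'E'
from plan import *
T0,q=now();G=M(*grasp(40));rows(T0,G,8,q,P)
p=env.get_image('wrist');save('w1.png',p['img']);print(p['camera_matrix'])
def proj(X):
    c=(p['world_to_cam']@np.r_[X,1])[:3];r=np.hypot(c[0],c[1]);t=np.arctan2(r,c[2]);K=p['camera_matrix']
    return K[0,2]+K[0,0]*t*c[0]/r,K[1,2]+K[1,1]*t*c[1]/r
im=cv2.imread('pics/w1.png');n=np.array([-c[1],c[0],0])
for X in [B,B+.068*c,B+.12*c,B+.088*c+.023*n,B+.088*c-.023*n,B+.023*n+[0,0,.023],B-.023*n+[0,0,.023],B+.088*c+.023*n+[0,0,.023],B+.088*c-.023*n+[0,0,.023]]:
    u,v=proj(X);cv2.circle(im,(int(u),int(v)),3,(0,0,255),-1)
cv2.imwrite('pics/w1.png',im)
print(env.spot_in('bottle',p)[:2],[proj(B)])
E
```

```text
[  26.3716   57.3917   38.7291  -17.0641  120.5798 -116.9411] [0.5478 0.3301 0.083 ] 6.9667
row 8 [ 0.3  0.1 11.3] [ 0.0004 -0.0004 -0.0003]
  maxspeed [ 2.8075  5.5195 30.1573  2.3112 24.6313  5.2793] zmin 0.015445155580739419 end [  24.6226   55.2121   56.1939  -16.3995  105.2156 -114.1373]
[[297.3186   0.     255.2687]
 [  0.     297.3186 185.7332]
 [  0.       0.       1.    ]]
[{'bbox': [326.9, 56.7, 107.1, 60.4], 'conf': 0.94}, {'bbox': [175.2, 75.2, 113.6, 74.3], 'conf': 0.72}] [(np.float64(254.5906355856308), np.float64(125.1533294119712))]
```

View pics/w1.png

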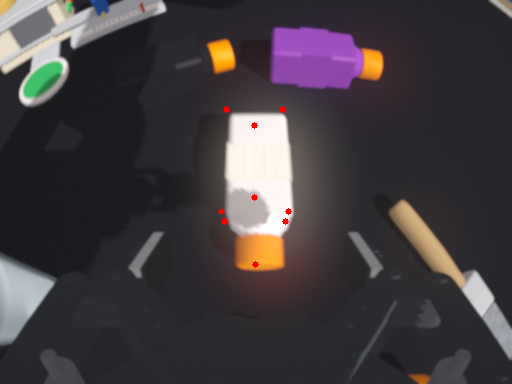

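The wrist view shows the white bottle between the open fingers (body centre about (260,170), cap at (260,250)). It sits about 4 mm toward the cap and 3 mm sideways of my estimate, so I correct the pose and go in.

```bash
sed -i 's/B=np.array(\[.4725,.2427/B=np.array([.4728,.2477/' plan.py
python3 - <<'E'
from plan import *
T0,q=now();G=M(*grasp(40));rows(T0,G,8,q,P)
E
```

```text
row 8 [ 0.4 -0.  10. ] [ 0.0007 -0.0021  0.0007]
  maxspeed [ 2.643   5.8932 28.2492  2.2922 23.5684  5.4826] zmin 0.01544515558073938 end [  24.9679   55.4874   55.497   -16.2219  105.7105 -113.9395]
```

Call:
{"method": "servo_tool", "body": {
  "deltas": "1 0.4 0 10 0.0007 -0.002 0.0007;1 0.4 0 10 0.0007 -0.002 0.0007;1 0.4 0 10 0.0007 -0.002 0.0007;1 0.4 0 10 0.0007 -0.002 0.0007;1 0.4 0 10 0.0007 -0.002 0.0007;1 0.4 0 10 0.0007 -0.002 0.0007;1 0.4 0 10 0.0007 -0.002 0.0007;1 0.4 0 10 0.0007 -0.002 0.0007"
}}

```text
time_s: 7.73
position: [0.513, 0.2877, 0.0254]
tool_rot: [[-0.512, -0.757, -0.405], [-0.585, 0.653, -0.48], [0.628, -0.009, -0.778]]
ft_force: [-0.4, 0.2, 0.6]
grip_width: 0.0855
gripper_force: 0.0
```

Call:
{"method": "servo_tool", "body": {
  "deltas": "0.2 0 0 0 0 0 0;0 0 0 0 0 0 0;0 0 0 0 0 0 0;0 0 0 0 0 0 0;0 0 0 0 0 0 0;0 0 0 0 0 0 0;0 0 0 0 0 0 0;0 0 0 0 0 0 0",
  "newtons": 50
}}

```text
time_s: 8.4
position: [0.5135, 0.2888, 0.0257]
tool_rot: [[-0.512, -0.758, -0.405], [-0.586, 0.652, -0.481], [0.629, -0.009, -0.778]]
ft_force: [2.1, 0.9, 6.0]
grip_width: 0.0451
gripper_force: 52.0
```

```bash
python3 log.py
python3 - <<'E'
from plan import *
T0,q=now();print(T0,grasp(40)[0]);p=env.get_image('wrist');save('w2.png',p['img'])
E
```

```text
[  24.6442   54.6168   55.067   -16.2107  105.8593 -113.8905] [0.5135 0.2888 0.0257] 8.4
[[-0.5116 -0.758  -0.4047  0.5135]
 [-0.5858  0.6522 -0.4811  0.2888]
 [ 0.6286 -0.0091 -0.7777  0.0257]
 [ 0.      0.      0.      1.    ]] [0.5089 0.2902 0.0154]
```

View pics/w2.png

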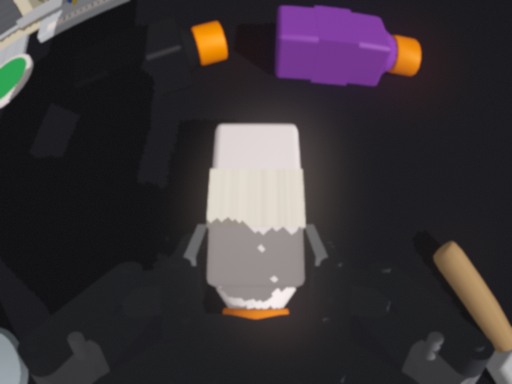

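The grip (width 45 mm) is good but about 10 mm too high on the bottle. I open, go down along the tool axis and close again.

Call:
{"method": "servo_tool", "body": {
  "deltas": "0.85 0 0 0 0 0 0;0.85 0 0 0 0 0 0;0.85 0 0 0 0 0 0;0.85 0 0 4 0 0 0;0.85 0 0 4 0 0 0;0.85 0 0 4 0 0 0;0.85 0 0 2 0 0 0;0.85 0 0 0 0 0 0"
}}

```text
time_s: 9.12
position: [0.5066, 0.2812, 0.0131]
tool_rot: [[-0.509, -0.758, -0.408], [-0.585, 0.652, -0.482], [0.631, -0.007, -0.775]]
ft_force: [-1.6, -0.7, -0.1]
grip_width: 0.0726
gripper_force: 0.0
```

Call:
{"method": "servo_tool", "body": {
  "deltas": "0.2 0 0 0 0 0 0;0 0 0 0 0 0 0;0 0 0 0 0 0 0;0 0 0 0 0 0 0;0 0 0 0 0 0 0;0 0 0 0 0 0 0;0 0 0 0 0 0 0;0 0 0 0 0 0 0",
  "newtons": 60
}}

```text
time_s: 9.78
position: [0.5073, 0.2818, 0.014]
tool_rot: [[-0.511, -0.758, -0.406], [-0.585, 0.652, -0.482], [0.63, -0.008, -0.777]]
ft_force: [2.9, 2.1, 5.5]
grip_width: 0.0454
gripper_force: 61.8
```

```bash
python3 log.py
python3 - <<'E'
from plan import *
T0,q=now();
gp=T0[:3,3]-.019*T0[:3,2];print('gp',gp,'g',(gp-B)@c,'lat',(gp-B)@[-c[1],c[0],0])
up=T0.copy();up[2,3]+=.1;rows(T0,up,6,q,P)
E
```

```text
[  24.3421   54.6404   57.3663  -16.2181  103.64   -113.5331] [0.5073 0.2818 0.014 ] 9.7833
gp [0.515  0.2909 0.0287] g 0.06025219921555761 lat -0.004245948237068132
row 6 [ 10.5  -0.1 -12.9] [ 0. -0. -0.]
  maxspeed [ 0.0154 13.587  10.9378  2.6856 20.9579  6.9838] zmin 0.03062586375191937 end [  24.3413   48.4829   53.2406  -17.2144  113.4911 -116.6497]
```

```bash
cat > rel.py <<'E'
from plan import *
def saverel():
    T0,q=now();y=T0[:3,1]*[1,1,0];y/=np.linalg.norm(y);c=np.cross(y,[0,0,1]) ;c*=np.sign(c[0])
    gp=T0[:3,3]-.019*T0[:3,2];g=(gp-B)@c;o=gp-g*c;o[2]=.023
    W=np.eye(4);W[:3,2]=c;W[:3,1]=y;W[:3,0]=np.cross(y,c);W[:3,3]=o
    np.save('rel.npy',np.linalg.inv(T0)@W)
def placeT(yaw,up=0,pad=PAD):
    rel=np.load('rel.npy')
    # bottle frame with z up; choose yaw so tool z horizontal direction = yaw
    W=np.eye(4);T=W@np.linalg.inv(rel);y0=np.degrees(np.arctan2(T[1,2],T[0,2]))
    W[:3,:3]=A('z',yaw-y0).as_matrix();W[:3,3]=pad+[0,0,up];return W@np.linalg.inv(rel)
E
python3 - <<'E'
from rel import *
saverel();print(np.load('rel.npy'));print(placeT(-70,.1))
E
```

```text
[[-0.6297  0.0052 -0.7768  0.0432]
 [ 0.0082  1.     -0.      0.    ]
 [ 0.7768 -0.0064 -0.6297  0.0234]
 [ 0.      0.      0.      1.    ]]
[[-0.2154  0.9397  0.2657  0.6267]
 [ 0.5918  0.342  -0.73   -0.0473]
 [-0.7768  0.     -0.6297  0.1543]
 [ 0.      0.      0.      1.    ]]
```

Call:
{"method": "servo_tool", "body": {
  "deltas": "0 10.5 0 -13 0 0 0;0 10.5 0 -13 0 0 0;0 10.5 0 -13 0 0 0;0 10.5 0 -13 0 0 0;0 10.5 0 -13 0 0 0;0 10.5 0 -13 0 0 0;0 10.5 0 -13 0 0 0;0 0 0 0 0 0 0"
}}

```text
time_s: 10.45
position: [0.507, 0.2826, 0.1328]
tool_rot: [[-0.512, -0.758, -0.404], [-0.586, 0.652, -0.481], [0.628, -0.009, -0.778]]
ft_force: [0.4, 0.7, -2.2]
grip_width: 0.0451
gripper_force: 61.6
```

```bash
python3 log.py
python3 - <<'E'
from rel import *
T0,q=now();print(env.observe()['grip_width'],env.observe()['gripper_force'],env.observe()['ft_force'])
pu=placeT(-70,.07)
for N in(16,24): rows(T0,pu,N,q,P)
E
```

```text
[  24.4134   47.457    52.147   -17.4383  115.3981 -117.2123] [0.507  0.2826 0.1328] 10.45
0.045127426069207464 61.583322286605835 [ 0.3766  0.6611 -2.1737]
row 16 [-12.2 -20.7   8.7] [ 0.0142 -0.057   0.1383]
  maxspeed [ 17.7246  11.9144  35.5757  61.0717  56.4714 138.5899] zmin 0.08170892186994529 end [  2.3208  36.7703  85.4772 -61.2098  57.621   17.4159]
row 24 [ -8.4 -13.6   5.9] [ 0.0095 -0.038   0.0922]
  maxspeed [11.8168  7.964  23.7367 40.82   37.6456 92.796 ] zmin 0.08169406749893104 end [  2.3208  36.7703  85.4772 -61.2098  57.621   17.4159]
```

Call:
{"method": "servo_tool", "body": {
  "deltas": "0 12.6 0 -15.6 0 0 0;0 12.6 0 -15.6 0 0 0;0 12.6 0 -15.6 0 0 0;0 0 0 0 0 0 0"
}}

```text
time_s: 10.78
position: [0.5068, 0.2831, 0.1927]
tool_rot: [[-0.512, -0.758, -0.404], [-0.586, 0.652, -0.481], [0.628, -0.01, -0.778]]
ft_force: [0.1, 0.9, -1.6]
grip_width: 0.0455
gripper_force: 61.7
```

Run:
```python
from rel import *
T0,q=now()
pu=placeT(-70,.1);rows(T0,pu,24,q,P)
```

```text
row 24 [ -8.4 -12.8   7.1] [ 0.0095 -0.038   0.0922]
  maxspeed [11.6029  7.1118 22.8775 39.4248 40.4836 90.4167] zmin 0.12788818541684155 end [  2.3235  34.4034  83.9434 -59.1417  59.5639  13.4521]
```

Call:
{"method": "servo_tool", "body": {
  "deltas": "0 -8.4 -12.8 7.1 0.0095 -0.038 0.0922;0 -8.4 -12.8 7.1 0.0095 -0.038 0.0922;0 -8.4 -12.8 7.1 0.0095 -0.038 0.0922;0 -8.4 -12.8 7.1 0.0095 -0.038 0.0922;0 -8.4 -12.8 7.1 0.0095 -0.038 0.0922;0 -8.4 -12.8 7.1 0.0095 -0.038 0.0922;0 -8.4 -12.8 7.1 0.0095 -0.038 0.0922;0 -8.4 -12.8 7.1 0.0095 -0.038 0.0922"
}}

```text
time_s: 11.45
position: [0.5957, 0.2033, 0.1292]
tool_rot: [[-0.971, -0.199, -0.132], [-0.125, 0.894, -0.43], [0.203, -0.401, -0.893]]
ft_force: [0.2, -0.5, -3.0]
grip_width: 0.0452
gripper_force: 61.6
```

Call:
{"method": "servo_tool", "body": {
  "deltas": "0 -8.4 -12.8 7.1 0.0095 -0.038 0.0922;0 -8.4 -12.8 7.1 0.0095 -0.038 0.0922;0 -8.4 -12.8 7.1 0.0095 -0.038 0.0922;0 -8.4 -12.8 7.1 0.0095 -0.038 0.0922;0 -8.4 -12.8 7.1 0.0095 -0.038 0.0922;0 -8.4 -12.8 7.1 0.0095 -0.038 0.0922;0 -8.4 -12.8 7.1 0.0095 -0.038 0.0922;0 -8.4 -12.8 7.1 0.0095 -0.038 0.0922"
}}

```text
time_s: 12.12
position: [0.6485, 0.0816, 0.1277]
tool_rot: [[-0.847, 0.51, 0.148], [0.366, 0.763, -0.534], [-0.385, -0.398, -0.833]]
ft_force: [-1.3, 0.4, -3.1]
grip_width: 0.0453
gripper_force: 61.6
```

Call:
{"method": "servo_tool", "body": {
  "deltas": "0 -8.4 -12.8 7.1 0.0095 -0.038 0.0922;0 -8.4 -12.8 7.1 0.0095 -0.038 0.0922;0 -8.4 -12.8 7.1 0.0095 -0.038 0.0922;0 -8.4 -12.8 7.1 0.0095 -0.038 0.0922;0 -8.4 -12.8 7.1 0.0095 -0.038 0.0922;0 -8.4 -12.8 7.1 0.0095 -0.038 0.0922;0 -8.4 -12.8 7.1 0.0095 -0.038 0.0922;0 -8.4 -12.8 7.1 0.0095 -0.038 0.0922"
}}

```text
time_s: 12.78
position: [0.6256, -0.0472, 0.1504]
tool_rot: [[-0.216, 0.941, 0.261], [0.592, 0.339, -0.731], [-0.776, -0.004, -0.631]]
ft_force: [-0.5, -0.2, -1.8]
grip_width: 0.0452
gripper_force: 61.6
```

```bash
python3 log.py
python3 - <<'E'
from rel import *
T0,q=now();W=T0@np.load('rel.npy');print('bottle est',W[:3,3],W[:3,2])
_,P,_=fit();rows(T0,placeT(-70,.03),8,q,P)
p=env.get_image('scene');save('s2.png',cv2.resize(p['img'][90:270,150:390],None,fx=3,fy=3,interpolation=2))
X=cloud(p);im=p['img'].astype(int);m=(im.min(-1)>95)&(X[...,2]>.05)&(abs(X[...,0]-W[0,3])<.06)&(abs(X[...,1]-W[1,3])<.06)&(abs(im[...,0]-im[...,2])<50)
print(m.sum(),X[m].mean(0),[b['bbox'] for b in env.spot_in('bottle',p)[:5]])
E
```

```text
[  2.4     34.6903  84.0471 -59.1862  59.6615  13.7635] [ 0.6256 -0.0472  0.1504] 12.7833
bottle est [ 0.6224 -0.0387  0.1021] [0.0036 0.0003 1.    ]
row 8 [6.4 0.1 5.3] [-0.0006 -0.0001  0.0001]
  maxspeed [ 0.076   8.702   5.3981  7.8408  7.045  13.5692] zmin 0.08431562334100011 end [  2.3622  40.1586  87.0294 -64.1014  55.3783  22.6944]
460 [ 0.6389 -0.0314  0.1588] [[309.1, 192.3, 38.1, 34.3], [359.1, 171.9, 44.3, 23.4], [222.7, 167.4, 39.0, 41.9], [229.7, 170.4, 23.4, 43.8], [413.8, 268.6, 54.4, 28.3]]
```

View pics/s2.png

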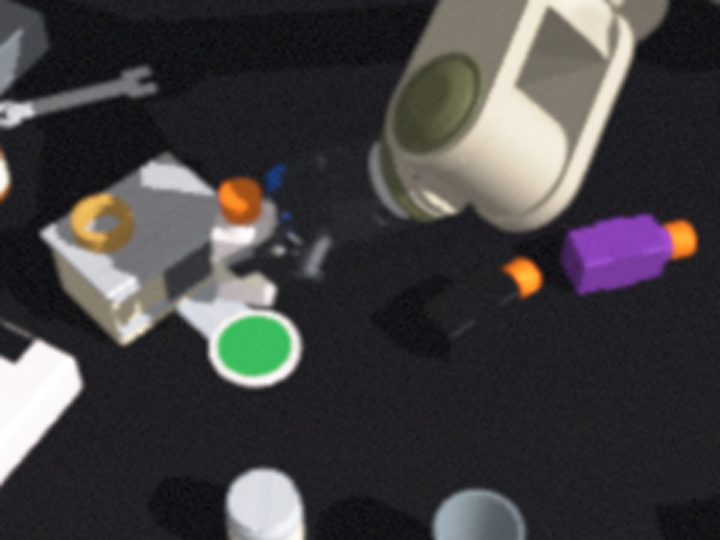

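The scene shows the bottle held upright over the pad, its cap at (240,200) in the crop. I compare the cap's position with the estimate before lowering.

```bash
cat > cap.py <<'E'
from rel import *
for n in('scene','top'):
    p=env.get_image(n);X=cloud(p);im=p['img'].astype(int);r,g,b=im[...,0],im[...,1],im[...,2]
    m=(r>110)&(r>g+40)&(b<90)&(abs(X[...,0]-.624)<.05)&(abs(X[...,1]+.039)<.05)&(X[...,2]>.08)
    if m.sum()>5:
        z=np.percentile(X[m][:,2],98);q=X[m];t=q[q[:,2]>z-.006];print(n,m.sum(),'ztop',z,'all',q.mean(0),'top',t.mean(0),cv2.minEnclosingCircle(t[:,:2].astype(np.float32)))
E
python3 cap.py
```

```text
scene 179 ztop 0.22076874518567985 all [ 0.6258 -0.0367  0.2145] top [ 0.6232 -0.0393  0.2182] ((0.6226775050163269, -0.040018681436777115), 0.01778905838727951)
top 92 ztop 0.22513932839737294 all [ 0.6185 -0.0375  0.2191] top [ 0.6186 -0.0381  0.2213] ((0.6185468435287476, -0.03763569891452789), 0.014071688987314701)
```

Call:
{"method": "servo_tool", "body": {
  "deltas": "0 6.5 0 5.3 0 0 0;0 6.5 0 5.3 0 0 0;0 6.5 0 5.3 0 0 0;0 6.5 0 5.3 0 0 0;0 6.5 0 5.3 0 0 0;0 6.5 0 5.3 0 0 0;0 6.5 0 5.3 0 0 0;0 6.5 0 5.3 0 0 0"
}}

```text
time_s: 13.65
position: [0.6267, -0.0469, 0.085]
tool_rot: [[-0.218, 0.94, 0.263], [0.591, 0.342, -0.731], [-0.777, -0.004, -0.63]]
ft_force: [1.2, 0.7, -2.8]
grip_width: 0.0452
gripper_force: 61.8
```

```bash
python3 cap.py
python3 - <<'E'
from rel import *
T0,q=now();W=T0@np.load('rel.npy');print('bottle est',W[:3,3],W[:3,2])
rows(T0,placeT(-70,.0),6)
E
```

```text
scene 157 ztop 0.15617505102199328 all [ 0.6276 -0.0361  0.1503] top [ 0.6249 -0.0382  0.1533] ((0.6255987882614136, -0.03909147158265114), 0.01830507628619671)
top 81 ztop 0.1575346727809814 all [ 0.6192 -0.0366  0.152 ] top [ 0.618  -0.0363  0.1538] ((0.6192704439163208, -0.03556928038597107), 0.015168339014053345)
bottle est [ 0.6228 -0.0386  0.0358] [0.0061 0.0015 1.    ]
row 6 [3.8 0.1 3.2] [-0.0008 -0.0001  0.0007]
```

Call:
{"method": "servo_tool", "body": {
  "deltas": "0 3.5 0 2.8 0 0 0;0 3.5 0 2.8 0 0 0;0 3.5 0 2.8 0 0 0;0 3.5 0 2.8 0 0 0;0 3.5 0 2.8 0 0 0;0 3.1 0 2.5 0 0 0;0 0 0 0 0 0 0"
}}

```text
time_s: 14.33
position: [0.6263, -0.0469, 0.0585]
tool_rot: [[-0.219, 0.94, 0.262], [0.591, 0.341, -0.731], [-0.777, -0.005, -0.63]]
ft_force: [-0.2, 0.2, -2.1]
grip_width: 0.0456
gripper_force: 61.8
```

Call:
{"method": "servo_tool", "body": {
  "deltas": "0 0.8 0 0.6 0 0 0;0 0.8 0 0.6 0 0 0;0 0 0 0 0 0 0"
}}

```text
time_s: 14.58
position: [0.6267, -0.0468, 0.0578]
tool_rot: [[-0.217, 0.94, 0.263], [0.59, 0.341, -0.731], [-0.777, -0.003, -0.629]]
ft_force: [-0.7, -0.8, -1.6]
grip_width: 0.0454
gripper_force: 61.8
```

Run:
```python
from rel import *
T0,q=now();W=T0@np.load('rel.npy');print('bottle est',W[:3,3],W[:3,2],env.observe()['ft_force'])
```

```text
bottle est [ 0.6235 -0.0384  0.0095] [0.003 0.002 1.   ] [-0.7112 -0.8098 -1.5656]
```

Call:
{"method": "servo_tool", "body": {
  "deltas": "0 1.2 0 1 0 0 0;0 1.2 0 1 0 0 0;0 0 0 0 0 0 0"
}}

```text
time_s: 14.83
position: [0.6268, -0.0469, 0.0578]
tool_rot: [[-0.215, 0.94, 0.265], [0.587, 0.341, -0.734], [-0.78, -0.002, -0.626]]
ft_force: [-8.2, 5.1, 20.1]
grip_width: 0.0452
gripper_force: 64.1
```

Call:
{"method": "servo_tool", "body": {
  "deltas": "0 0.8 0 0.6 0 0 0;0 0.8 0 0.6 0 0 0;0 0 0 0 0 0 0"
}}

```text
time_s: 15.08
position: [0.6269, -0.047, 0.0578]
tool_rot: [[-0.214, 0.94, 0.266], [0.585, 0.341, -0.736], [-0.782, -0.002, -0.623]]
ft_force: [-13.2, 8.2, 32.6]
grip_width: 0.0457
gripper_force: 65.3
```

Contact with the pad. I relieve the press and release.

Call:
{"method": "servo_tool", "body": {
  "deltas": "0 -1.4 0 -1.1 0 0 0;0 -0.8 0 -0.6 0 0 0;0 0 0 0 0 0 0",
  "newtons": 20
}}

```text
time_s: 15.33
position: [0.6268, -0.047, 0.0578]
tool_rot: [[-0.216, 0.94, 0.264], [0.588, 0.341, -0.733], [-0.779, -0.002, -0.627]]
ft_force: [-4.5, 4.3, 13.7]
grip_width: 0.0454
gripper_force: 63.3
```

Call:
{"method": "servo_tool", "body": {
  "deltas": "0.65 0 0 0 0 0 0;0.75 0 0 0 0 0 0;0.9 0 0 0 0 0 0;1 0 0 0 0 0 0;1 0 0 0 0 0 0;1 0 0 0 0 0 0"
}}

```text
time_s: 15.83
position: [0.6265, -0.0469, 0.055]
tool_rot: [[-0.218, 0.94, 0.263], [0.591, 0.341, -0.731], [-0.777, -0.004, -0.63]]
ft_force: [0.1, -0.7, -0.9]
grip_width: 0.0855
gripper_force: 0.0
```

Call:
{"method": "servo_tool", "body": {
  "deltas": "1 0 0 -8 0 0 0;1 0 0 -15 0 0 0;1 0 0 -20 0 0 0;1 0 0 -25 0 0 0;1 0 0 -25 0 0 0;1 0 0 -25 0 0 0;1 0 0 -25 0 0 0;1 0 0 0 0 0 0"
}}

```text
time_s: 16.5
position: [0.5888, 0.0617, 0.149]
tool_rot: [[-0.216, 0.939, 0.269], [0.591, 0.345, -0.729], [-0.777, 0.002, -0.629]]
ft_force: [0.5, -1.1, -0.4]
grip_width: 0.0856
gripper_force: 0.0
```

```bash
python3 log.py; python3 cap.py
python3 - <<'E'
from h import *
p=env.get_image('scene');q=env.get_image('top')
C=np.zeros((540,800,3),np.uint8);C[:,:480]=cv2.resize(p['img'][100:235,160:280],None,fx=4,fy=4,interpolation=2)
C[:480,480:]=cv2.resize(q['img'][160:280,250:330],None,fx=4,fy=4,interpolation=2);save('s3.png',C)
E
```

```text
[ 13.8804  34.8432  84.0814 -56.6128  67.6545  20.0074] [0.5888 0.0617 0.149 ] 16.5
scene 144 ztop 0.129093811139456 all [ 0.6279 -0.037   0.1237] top [ 0.6257 -0.0385  0.1263] ((0.6245511174201965, -0.03937350958585739), 0.01763441599905491)
```

View pics/s3.png

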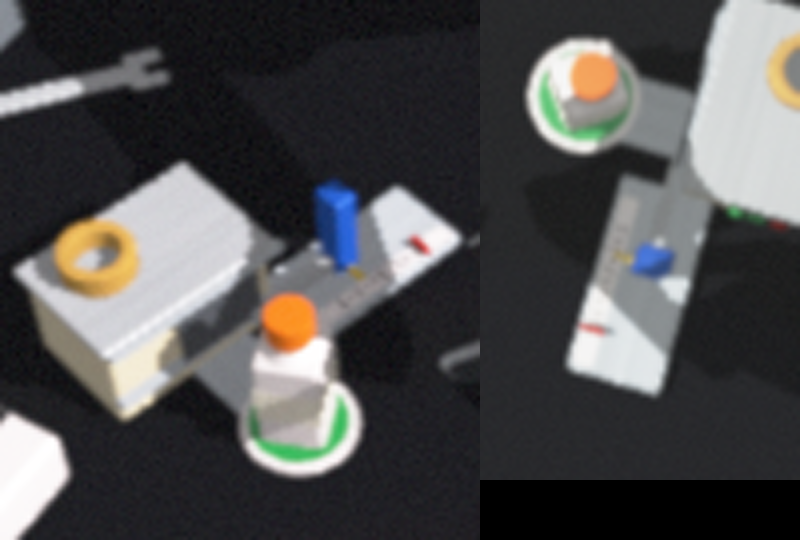

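The bottle stands upright on the pad (left crop, cap at (290,320)), cap within 2 mm of the pad's centre, and the shutter is still in: blue handle (337,215), red clip (418,243). Next is the handle, from above, with the fingers closing along the slide.

```bash
cat > hd.py <<'E'
from kin import *
_,P,_=fit()
xv=np.array([np.cos(np.radians(-16)),np.sin(np.radians(-16)),0]);yv=np.array([-xv[1],xv[0],0])
HD=np.array([.4957,-.0846,.08]);CL=np.array([.4477,-.0437,.02])
def HT(z,s=0):
    R=np.c_[yv,xv,[0,0,-1]];p=HD-s*xv;return M(np.array([p[0],p[1],z]),R)
if __name__=='__main__':
    print('det',np.linalg.det(HT(0)[:3,:3]),'travel',(HD-CL)@xv)
    T0,q=now();up=T0.copy();up[2,3]+=.1;q1=rows(T0,up,6,q,P)
    pre=HT(.16);q2=rows(up,pre,16,q1,P);rows(pre,HT(.061),8,q2,P)
E
python3 hd.py
```

```text
det 1.0 travel 0.05741412925795456
row 6 [-12.9  -0.1 -10.5] [0. 0. 0.]
  maxspeed [ 0.0153 15.2892 15.7298  8.797  16.4822 23.5573] zmin 0.16135150117412667 end [ 13.4785  28.3823  77.6338 -52.9961  75.2302   8.4728]
row 16 [-5.6 -6.9  8.7] [0.0172 0.0538 0.0367]
  maxspeed [28.9366 11.0282 16.5736 40.4897  3.994  15.0552] zmin 0.16000000000000006 end [-23.1986  21.0034  88.4533  -0.      70.5434  -7.1984]
row 8 [-0.  -0.  12.4] [0. 0. 0.]
  maxspeed [ 0.     13.014  12.6444  0.     22.4693  0.    ] zmin 0.061000000000000026 end [-23.1986  28.6354  95.7082  -0.      55.6564  -7.1984]
```

Call:
{"method": "servo_tool", "body": {
  "deltas": "1 -12.9 0 -10.5 0 0 0;1 -12.9 0 -10.5 0 0 0;1 -12.9 0 -10.5 0 0 0;1 -12.9 0 -10.5 0 0 0;1 -12.9 0 -10.5 0 0 0;1 -12.9 0 -10.5 0 0 0;1 -5 0 -4 0 0 0;1 0 0 0 0 0 0"
}}

```text
time_s: 17.37
position: [0.5896, 0.0574, 0.2521]
tool_rot: [[-0.216, 0.94, 0.263], [0.591, 0.34, -0.731], [-0.777, -0.002, -0.629]]
ft_force: [0.3, -0.1, -0.4]
grip_width: 0.0851
gripper_force: 0.0
```

Call:
{"method": "servo_tool", "body": {
  "deltas": "1 -5.6 -6.9 8.7 0.0172 0.0538 0.0367;1 -5.6 -6.9 8.7 0.0172 0.0538 0.0367;1 -5.6 -6.9 8.7 0.0172 0.0538 0.0367;1 -5.6 -6.9 8.7 0.0172 0.0538 0.0367;1 -5.6 -6.9 8.7 0.0172 0.0538 0.0367;1 -5.6 -6.9 8.7 0.0172 0.0538 0.0367;1 -5.6 -6.9 8.7 0.0172 0.0538 0.0367;1 -5.6 -6.9 8.7 0.0172 0.0538 0.0367"
}}

```text
time_s: 18.03
position: [0.553, -0.0305, 0.2231]
tool_rot: [[0.0, 0.997, 0.075], [0.904, 0.032, -0.426], [-0.427, 0.068, -0.902]]
ft_force: [0.4, 0.2, 0.6]
grip_width: 0.0855
gripper_force: 0.0
```

Run:
```python
from hd import *
T0,q=now();rows(T0,HT(.16),8,q,P)
```

```text
row 8 [-5.5 -6.9  9.2] [0.0168 0.0535 0.0363]
  maxspeed [28.8376  5.1957 17.2783 39.8603  4.6479 14.9014] zmin 0.16000000000000003 end [-23.1986  21.0034  88.4533   0.      70.5434  -7.1984]
```

Call:
{"method": "servo_tool", "body": {
  "deltas": "0.6 -5.5 -6.9 9.2 0.0168 0.0535 0.0363;0.6 -5.5 -6.9 9.2 0.0168 0.0535 0.0363;0.6 -5.5 -6.9 9.2 0.0168 0.0535 0.0363;0.6 -5.5 -6.9 9.2 0.0168 0.0535 0.0363;0.6 -5.5 -6.9 9.2 0.0168 0.0535 0.0363;0.6 -5.5 -6.9 9.2 0.0168 0.0535 0.0363;0.6 -5.5 -6.9 9.2 0.0168 0.0535 0.0363;0.6 -5.5 -6.9 9.2 0.0168 0.0535 0.0363"
}}

```text
time_s: 18.7
position: [0.4955, -0.0846, 0.1604]
tool_rot: [[0.276, 0.961, 0.0], [0.961, -0.276, 0.001], [0.001, 0.0, -1.0]]
ft_force: [-0.1, -0.4, -0.7]
grip_width: 0.0515
gripper_force: 0.0
```

Run:
```python
from hd import *
p=env.get_image('wrist');save('w3.png',p['img'])
im=cv2.imread('pics/w3.png');K=p['camera_matrix']
def proj(X):
    c=(p['world_to_cam']@np.r_[X,1])[:3];r=np.hypot(c[0],c[1]);t=np.arctan2(r,c[2])
    return K[0,2]+K[0,0]*t*c[0]/r,K[1,2]+K[1,1]*t*c[1]/r
for X in [HD+[0,0,.016]+.01*i*xv+.012*j*yv for i in(-1,1) for j in(-1,1)]+[CL,HD-[0,0,.056]+.02*yv]:
    u,v=proj(X);cv2.circle(im,(int(u),int(v)),2,(0,255,255),-1)
cv2.imwrite('pics/w3.png',cv2.resize(im,(768,576)))
T0,q=now();rows(T0,HT(.12),4,q,P);print(T0)
```

```text
row 4 [0.4 0.4 9.7] [-0.0011 -0.0008 -0.001 ]
  maxspeed [ 0.8347  8.6975  9.5934  0.5204 18.2799  0.3332] zmin 0.11999999999999995 end [-23.1986  23.7926  91.7101   0.      64.4973  -7.1984]
[[ 0.2795  0.9601 -0.0032  0.494 ]
 [ 0.9601 -0.2795  0.0044 -0.0856]
 [ 0.0033 -0.0043 -1.      0.1587]
 [ 0.      0.      0.      1.    ]]
```

View pics/w3.png

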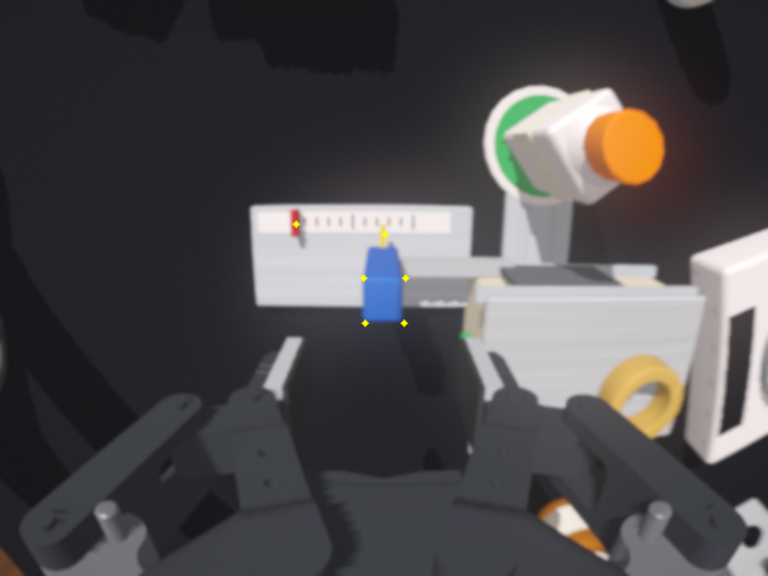

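The wrist view shows the handle top (383,300), pointer (383,235), and clip (295,222) all matching my projected points (yellow dots), and the handle centred between the fingers. Down and grip.

Call:
{"method": "servo_tool", "body": {
  "deltas": "0.6 0.1 0.2 12 0 0 0;0.6 0.1 0.2 12 0 0 0;0.6 0.1 0.2 12 0 0 0;0.6 0.1 0.2 12 0 0 0;0.6 0.1 0.2 12 0 0 0;0.6 0.1 0.2 12 0 0 0;0.6 0.1 0.2 12 0 0 0;0.6 0.1 0.2 12 0 0 0"
}}

```text
time_s: 19.42
position: [0.4978, -0.0839, 0.0645]
tool_rot: [[0.273, 0.962, 0.0], [0.962, -0.273, -0.003], [-0.003, 0.001, -1.0]]
ft_force: [0.2, -0.2, 0.2]
grip_width: 0.0513
gripper_force: 0.0
```

Call:
{"method": "servo_tool", "body": {
  "deltas": "0.2 0 0 0 0 0 0;0 0 0 0 0 0 0;0 0 0 0 0 0 0;0 0 0 0 0 0 0;0 0 0 0 0 0 0;0 0 0 0 0 0 0;0 0 0 0 0 0 0;0 0 0 0 0 0 0",
  "newtons": 50
}}

```text
time_s: 20.08
position: [0.4961, -0.0833, 0.0659]
tool_rot: [[0.273, 0.962, -0.003], [0.962, -0.273, -0.001], [-0.002, -0.003, -1.0]]
ft_force: [-8.9, 0.2, 0.5]
grip_width: 0.019
gripper_force: 49.5
```

Run:
```python
from hd import *
T0,q=now();print(T0);t=HT(T0[2,3],.0574);t[:3,:3]=T0[:3,:3];rows(T0,t,8,q,P)
print('s',-(T0[:3,3]-HD)@xv)
```

```text
[[ 0.2727  0.9621 -0.0032  0.4961]
 [ 0.9621 -0.2727 -0.0014 -0.0833]
 [-0.0022 -0.0027 -1.      0.0659]
 [ 0.      0.      0.      1.    ]]
row 8 [-0.1 -7.2  0. ] [-0.  0. -0.]
  maxspeed [ 1.8353  6.5811 13.5084  0.0221  6.9555  1.8047] zmin 0.06588006781951682 end [-24.0655  23.9741 104.103   -0.1889  52.056   -8.1249]
s -2.5102595838564026e-05
```

Call:
{"method": "servo_tool", "body": {
  "deltas": "0 0 -7 0 0 0 0;0 0 -7 0 0 0 0;0 0 -7 0 0 0 0;0 0 -7 0 0 0 0;0 0 -7 0 0 0 0;0 0 -7 0 0 0 0;0 0 -7 0 0 0 0;0 0 -7 0 0 0 0"
}}

```text
time_s: 20.75
position: [0.445, -0.0686, 0.066]
tool_rot: [[0.273, 0.962, 0.005], [0.962, -0.273, -0.003], [-0.001, 0.006, -1.0]]
ft_force: [10.1, 2.9, -12.3]
grip_width: 0.0191
gripper_force: 49.2
```

Call:
{"method": "servo_tool", "body": {
  "deltas": "0 0 0 0 0 0 0;0 0 0 0 0 0 0;0 0 0 0 0 0 0"
}}

```text
time_s: 21.0
position: [0.4451, -0.0686, 0.066]
tool_rot: [[0.273, 0.962, 0.005], [0.962, -0.273, -0.003], [-0.001, 0.005, -1.0]]
ft_force: [8.1, 2.4, -11.5]
grip_width: 0.019
gripper_force: 49.4
```

```bash
cat > chk.py <<'E'
from hd import *
T0,q=now();print('s',-(T0[:3,3]-HD)@xv,env.observe()['gripper_force'])
p=env.get_image('wrist');K=p['camera_matrix'];im=p['img'].copy()
def proj(X):
    c=(p['world_to_cam']@np.r_[X,1])[:3];r=np.hypot(c[0],c[1]);t=np.arctan2(r,c[2])
    return K[0,2]+K[0,0]*t*c[0]/r,K[1,2]+K[1,1]*t*c[1]/r
pt=T0[:3,3]*[1,1,0]+[0,0,.024]+.02*yv
print('pointer',proj(pt),'clip',proj(CL))
a=im.astype(int);r,g,b=a[...,0],a[...,1],a[...,2];u,v=proj(CL)
vv,uu=np.indices(r.shape);w=(abs(uu-u)<50)&(abs(vv-v)<50)
for n,m in(('red',(r>g+60)&(r>b+60)),('yel',(r>b+60)&(g>b+50)&(r>110))):
    m=m&w;print(n,m.sum(),uu[m].mean() if m.any() else 0,vv[m].mean() if m.any() else 0)
u,v=int(u),int(v);save('w4.png',cv2.resize(im[max(0,v-60):v+90,max(0,u-90):u+90],None,fx=3,fy=3,interpolation=2))
E
python3 chk.py
```

```text
s 0.05306525433831014 49.446938037872314
pointer (np.float64(256.26681959925946), np.float64(182.5794428212112)) clip (np.float64(249.56368777304874), np.float64(174.0557084344698))
red 162 247.5 172.0
yel 134 254.6865671641791 185.46268656716418
```

View pics/w4.png

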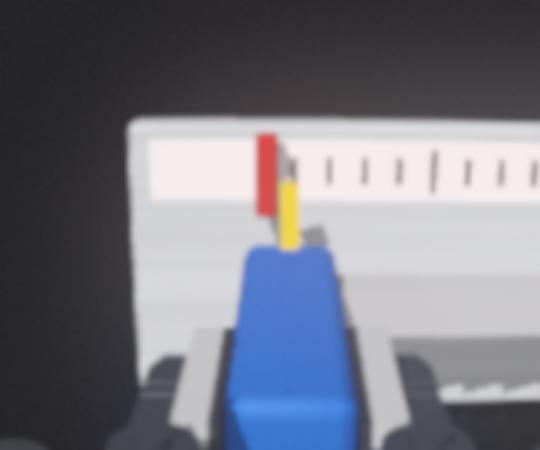

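The pointer (288,215) is still about 22 crop pixels (about 5 mm) short of the clip (267,175). I pull the rest.

Call:
{"method": "servo_tool", "body": {
  "deltas": "0 0 -1.5 0 0 0 0;0 0 -1.5 0 0 0 0;0 0 -1.5 0 0 0 0;0 0 -0.7 0 0 0 0;0 0 0 0 0 0 0;0 0 0 0 0 0 0"
}}

```text
time_s: 21.55
position: [0.4403, -0.0672, 0.066]
tool_rot: [[0.273, 0.962, 0.005], [0.962, -0.273, -0.003], [-0.001, 0.006, -1.0]]
ft_force: [9.3, 2.2, -12.2]
grip_width: 0.0192
gripper_force: 49.5
```

```bash
python3 chk.py
```

```text
s 0.05805410325967424 49.474870562553406
pointer (np.float64(256.2516549774122), np.float64(182.59060227625667)) clip (np.float64(257.20854011809223), np.float64(174.09616412069246))
red 107 255.02803738317758 166.4392523364486
yel 138 255.32608695652175 184.65942028985506
```

The pointer is level with the clip (columns 255.3 and 255.0). I hold, check the bottle, then hand in.

Call:
{"method": "servo_tool", "body": {
  "deltas": "0 0 0 0 0 0 0;0 0 0 0 0 0 0;0 0 0 0 0 0 0;0 0 0 0 0 0 0;0 0 0 0 0 0 0;0 0 0 0 0 0 0;0 0 0 0 0 0 0;0 0 0 0 0 0 0"
}}

```text
time_s: 22.27
position: [0.4403, -0.0672, 0.066]
tool_rot: [[0.273, 0.962, 0.005], [0.962, -0.273, -0.003], [-0.001, 0.006, -1.0]]
ft_force: [9.9, 1.2, -11.8]
grip_width: 0.0193
gripper_force: 49.5
```

```bash
python3 cap.py; python3 chk.py; python3 -c "
from rig import env
print(env.close_job())"
```

```text
scene 132 ztop 0.12898280425049144 all [ 0.6286 -0.0368  0.1235] top [ 0.6259 -0.0385  0.1262] ((0.6254779100418091, -0.03974393755197525), 0.017064843326807022)
s 0.05803196583281029 49.4789582490921
pointer (np.float64(256.2416068872102), np.float64(182.57845729420632)) clip (np.float64(257.16456770528254), np.float64(174.09642283584034))
red 109 254.9724770642202 166.56880733944953
yel 141 255.25531914893617 184.5177304964539
the job is handed in; nothing more can be done
None
```

I handed the job in with the bottle upright on the pad, its cap about 2 mm from the pad's centre, and the gripper holding the shutter handle at about 49 N with the pointer level with the red clip; `close_job()` gave no verdict.

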